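# Test a spring at its marked height and scrap the tired one

### The job

One of the two look-alike springs on the spring tester is tired: at the marked height a good spring pushes back with 10 to 18 N, a tired one with only 3 to 6 N. Press the spring that stands on the tester's sinking plate straight down until the top of its cap is level with the pointer on the plate's post, hold it there for a second while you read the force, and never squeeze it more than 4 mm past the pointer. Then put whichever spring is the tired one into the milky plastic box and leave the good one standing in its seat, with everything else on the bench left where it was.

Things in the scene. Friction and masses are not known exactly. Their poses are not given: they have to be found in the camera images.
- tester: spring tester screwed to the bench: grey base 100x245x16 mm carrying two round seats 130 mm apart along its y axis. Origin at the centre of the underside of the base; x points away from its white scale, y along the base towards the sinking plate, z up. At y = +65 mm the sinking plate, at y = -65 mm the fixed waiting seat; one spring stands in each, and either may be the tired one
- plate_seat (a point): centre of the floor of the seat on the sinking plate (round, 48 mm inside, rim 3 mm high), 75 mm above the bench when unloaded; it goes down with the plate
- load_plate (a joint): how far the plate has sunk, in m (0 unloaded, up to 0.030): it sinks 1.2 mm for every newton put on the spring, and is the tester's force reading; the post and the pointer ride down with it. A small finger on the plate shows it against an upright white scale, ticks 6 mm (5 N) apart
- mark_edge (a point): inner end of the pointer's upper face: a thin dark blade, 5 mm wide, that juts from a steel post 8 mm thick standing on the plate 40 mm from the seat's centre on the tester's +x side; the blade ends 19 mm from the seat's centre. The upper face is the marked height: the top of the spring's cap shall come level with it. It rides with the plate. The post ends 74 mm above the seat's floor
- mark (a joint): setting of the pointer on its post, in m: its upper face is 49 mm above the seat's floor at 0, higher by this value (0 to 0.006; clamped, so the cap has to go down 11 to 17 mm relative to the plate)
- wait_seat (a point): centre of the floor of the fixed waiting seat (round, 48 mm inside, rim 3 mm high), 75 mm above the bench
- spring_a: one of two look-alike springs, nobody knows which is tired. Upright steel coil spring, 65 to 66 mm tall, 125 g: foot cup 44 mm across, 10 mm high; coil 31 mm across; solid round cap 32 mm across, 16 mm high, to grip across. The cap slides straight down towards the foot when squeezed (28 mm at most) and springs back. Origin at the centre of the foot's underside, z up along the spring
- spring_b: one of two look-alike springs, nobody knows which is tired. Upright steel coil spring, 65 to 66 mm tall, 125 g: foot cup 44 mm across, 10 mm high; coil 31 mm across; solid round cap 32 mm across, 16 mm high, to grip across. The cap slides straight down towards the foot when squeezed (28 mm at most) and springs back. Origin at the centre of the foot's underside, z up along the spring
- spring_a_top (a point): centre of the top face of that spring's cap, about 66 mm above the underside of its foot when not squeezed
- spring_b_top (a point): centre of the top face of that spring's cap, about 66 mm above the underside of its foot when not squeezed
- clear_box: milky open-topped plastic box, fixed, 236 mm along its x, 201 mm along its y, 132 mm high, walls and floor some 4 mm thick; origin at the centre of its underside, z up. To its left a clamp in the vice rises 0.38 m above the bench and holds a long shaft that runs level along the near side of the bench, about 0.22 m up: pass above them
- glue_tube: red and white glue tube lying on the bench, 40x146x26 mm; bystander, leave it alone. Origin at the centre of its underside
- screwdriver_0: screwdriver lying on the bench, 32x203x30 mm; bystander, leave it alone. Origin at the centre of its underside
- hex_bolt_2: loose hexagon bolt standing on its head, 16x19x40 mm; bystander, leave it alone. Origin at the centre of its underside
- ferrule_pot: small round pot of rings, 48 mm across, 28 mm high; bystander, leave it alone. Origin at the centre of its underside

How it is judged:
By the outcome, as a careful person would: the job done as asked, in the order asked, and still so for the second after the job is handed in, with the robot touching nothing.
It also fails if it takes over 67 s, if anything falls off the work surface, if the arm or the gripper's body presses on something with over 40 N, if the wrist force passes 120 N, or if a joint passes its speed limit or range.

### The arm

A 6-joint arm with a two-finger parallel gripper is mounted at the origin on a cart in front of the work surface, level with it; the furniture and walls round the work are solid. World frame = base frame: x ahead of the robot, y to its left, z up, the work surface at z = 0. Lengths are in mm, angles in rad, forces in N, time in s.
With the tool pointing down it reaches from about 275 to 850 mm from the base axis. Payload 5.2 kg.
Tool frame: the origin (TCP) lies at the very end of the fingers, on their centre line; the grasp point (between the pads) lies 19 mm behind it (bot.grip_depth is the distance from the TCP to the grasp point, in mm); x points along the fingers, y is the direction in which the jaws open and shut, and the axes are right-handed (so a half turn about x gives the same grasp; the last joint's range is limited). The gripper opens to 85 mm and grips with 20 to 120 N. Pads are 22 mm wide; open, the fingers measure 114 mm over their backs; the gripper's body (76 mm by 85 mm) begins 54 mm behind the grasp point. The pads swing forward as they close: fully open they stand 13 mm farther back than shut.
Start: joints at [0.929, 0.259, 1.535, -0, 1.348, -0.203], TCP at [233.649, 497.909, 231.31] pointing down, gripper open.
Joint ranges: [-3.14, 3.14], [-0.91, 2.08], [0.19, 2.58], [-1.22, 4.36], [0.22, 2.71], [-3.12, 3.12]. Speed limits (rad/s): [2.57, 2.57, 3.14, 3.14, 3.14, 3.14].

### API

Orientations are given as a 3x3 rotation matrix whose columns are the frame's x, y, z axes.
In Python, from bench import bot, cams gives the robot as it stands. The module is installed in compiled form; this text tells all that it offers.
- The arm moves only by the tool arm_command, never from a script. Its arguments are lists of equal length, an entry for each row: "slide": the shift along the tool's x, y, z in m, a list of three; "dr": the turn, a rotation vector about the tool's x, y, z in rad, a list of three; "jaw": the opening, from -1 (shut) to 1 (fully open). A call has 1 to 10 rows; each row shifts and turns the commanded pose from where the row before left it, along the tool's axes as they then stand; what a row does not reach is not made up. A row lasts 1/12 s, in which the tool goes at most 41.7 mm and 7.16 degrees, less where a joint would pass 70% of its speed; a pose out of reach is approached as far as the arm can. A call with a gripper value outside its range is refused whole. The fingers move at their own pace and stop on an object; "grip_force" is the grip in N (left out, the last holds). Time passes only in rows, so rows that do not move let the fingers close. It gives the time, the measured TCP pose, the force and the opening at its end, in the units of the state.
- bot.get_obs(): the state, without advancing time (a new reading comes with each control period).
- cams.get_image(name): name is "scene" or "top"; returns (picture, depth): 420x560x3 uint8, red, green, blue; 420x560 float32, mm along the optical axis (not along the pixel's ray), 0 where there is no reading.
- cams.camera_model(name): a dict with "vfov" (degrees; the focal length in pixels is half the picture's height over the tangent of half this angle, whatever the lens; pixels are square), "cx", "cy" (the principal point, pixels), "camera_from_world" (4x4, takes a point from world to camera coordinates). Camera axes: x right, y down, z forward; pixel columns grow to the right and rows downward; lengths in mm; the calibration is good to about 2 mm. A picture is of the moment at which its call begins. camera_model takes no time and is no camera call.
- bot.hand_in(): hands the job in, once; it reports no verdict.
The state is a dict: "clock": time; "q": joint angles; "dq": joint speeds; "joint_torque": joint torques, N m; "position": TCP position; "orientation": TCP orientation; "wrist_force": force on the tool from outside, world axes, zero at the start; "ft_torque": the same for the moment, N m; "opening": finger opening in mm.
Only numpy, scipy, OpenCV 4.12 (cv2) and the standard library are available. Lean on these libraries where they do the work, as an engineer would, in place of code of your own. Each camera call takes 0.05 s, during which the arm holds its last target. There are 200 camera calls.

## Working session

There is one attempt and no reset: what is moved stays moved. The work goes in short steps, Python scripts to look and compute and a tool call to move; the robot and the scene stay as the last step left them, time stands still between calls to the robot, and variables do not carry over. Pictures are saved under pics/ and viewed, about 8 in all and at most 12, crops included, and the job is handed in when it is done.

Besides the shell and the picture viewer there is one more tool, called after "Request:" in YAML: its name, and indented under it one key for each argument. arm_command: Moves the arm, as the interface text tells. Its arguments: {"type":"object","properties":{"slide":{"type":"array","items":{"type":"array","items":{"type":"number"}}},"dr":{"type":"array","items":{"type":"array","items":{"type":"number"}}},"jaw":{"type":"array","items":{"type":"number"}},"grip_force":{"type":"number"}},"required":["slide","dr","jaw"]}

```bash
mkdir -p pics; cat > h.py <<'E'
import numpy as np, cv2
from bench import bot, cams
def shot(n):
    im,d=cams.get_image(n); np.savez('/tmp/'+n,im=im,d=d); return im,d
def last(n):
    z=np.load('/tmp/'+n+'.npz'); return z['im'],z['d']
def save(im,name,crop=None,k=1):
    if crop: u0,v0,u1,v1=crop; im=im[v0:v1,u0:u1]
    im=cv2.resize(im,None,fx=k,fy=k,interpolation=cv2.INTER_CUBIC)
    cv2.imwrite('pics/'+name+'.png',im[:,:,::-1])
def mod(n):
    m=cams.camera_model(n); f=210/np.tan(np.radians(m['vfov'])/2); return f,m['cx'],m['cy'],np.array(m['camera_from_world'])
def w(n,u,v,depth=None,z=None):
    f,cx,cy,T=mod(n); r=np.array([(u-cx)/f,(v-cy)/f,1]); R=T[:3,:3]; o=-R.T@T[:3,3]; d=R.T@r
    if z is not None: depth=(z-o[2])/d[2]
    return o+d*depth
def px(n,p):
    f,cx,cy,T=mod(n); c=T[:3,:3]@np.array(p)+T[:3,3]; return f*c[0]/c[2]+cx,f*c[1]/c[2]+cy,c[2]
E
python3 - <<'E'
from h import *
np.set_printoptions(precision=3,suppress=True)
for n in('scene','top'):
    im,d=shot(n); save(im,n+'0',k=1.4); m=cams.camera_model(n); print(n,m['vfov'],m['cx'],m['cy']); T=mod(n)[3]; print(T, -T[:3,:3].T@T[:3,3])
o=bot.get_obs(); print(o)
E
```

```text
scene 55.73314335428174 275.3114211161631 212.60740353503456
[[   0.423   -0.906   -0.025 -268.958]
 [  -0.385   -0.155   -0.91   325.512]
 [   0.82     0.394   -0.414  415.857]
 [   0.       0.       0.       1.   ]] [-101.877 -357.345  461.692]
top 52.137121746622576 278.07144342809397 209.79088332540377
[[ -0.204  -0.979  -0.006  69.962]
 [ -0.958   0.201  -0.204 603.487]
 [  0.201  -0.036  -0.979 965.604]
 [  0.      0.      0.      1.   ]] [ 398.783  -18.135 1068.702]
{'clock': 0.1, 'q': array([ 0.929,  0.259,  1.536,  0.   ,  1.348, -0.203]), 'dq': array([ 0.002, -0.002, -0.003, -0.   , -0.001, -0.   ]), 'joint_torque': array([  0.003, -44.697, -29.125,  -0.   ,   0.006,  -0.   ]), 'position': array([233.352, 497.513, 230.553]), 'orientation': array([[-0.001,  0.425,  0.905],
       [-0.001,  0.905, -0.425],
       [-1.   , -0.002, -0.   ]]), 'wrist_force': array([-0.208, -0.197, -1.075]), 'ft_torque': array([-0.032,  0.014,  0.005]), 'opening': 85.59128244644242}
```

View pics/scene0.png

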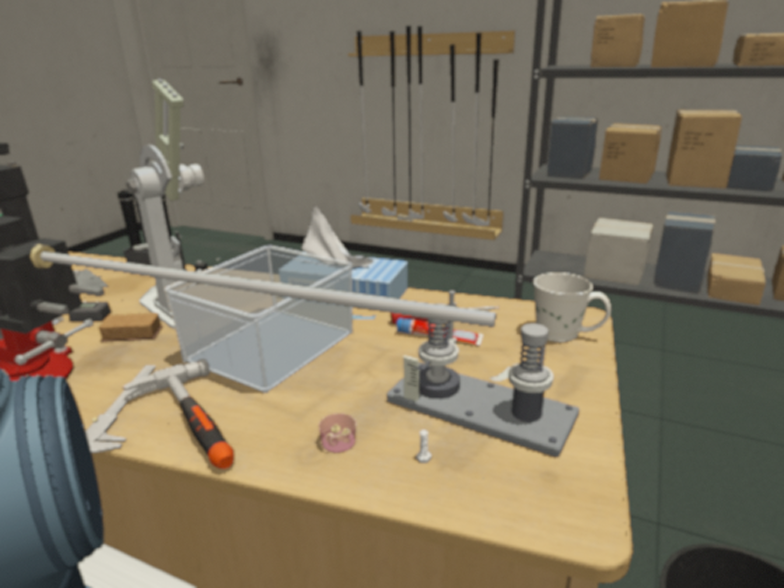

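View pics/top0.png

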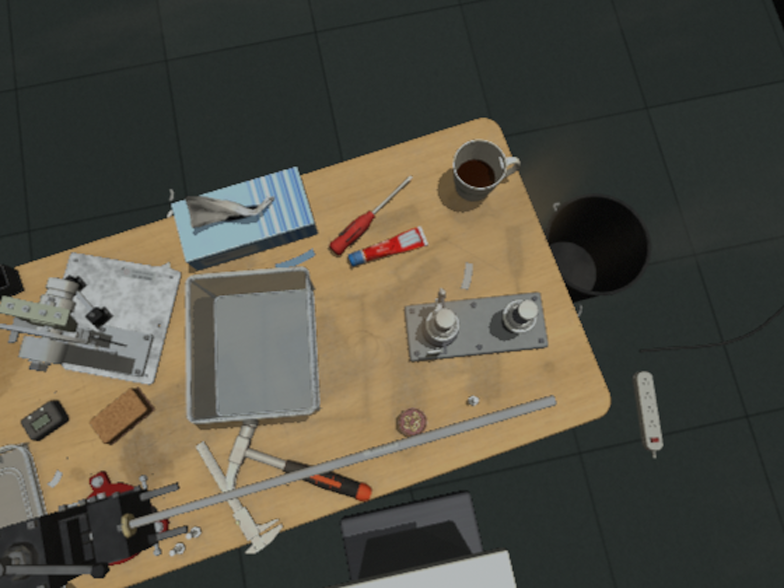

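Scene: the tester is at (390–575, 370–450), and the plate spring at about (438, 340) is partly hidden by the shaft. Top: caps are near (442, 318) and (525, 313), and the box spans (187–317, 268–424). I'll enlarge the tester.

```bash
python3 - <<'E'
from h import *
im,d=last('top'); a=im[195:265,280:400]
im2,d2=last('scene'); b=im2[195:325,260:425]
a=cv2.resize(a,(720,420),interpolation=cv2.INTER_CUBIC); save(a,'topc'); save(im2,'scenec',(270,200,420,325),4.8)
np.set_printoptions(precision=1,suppress=True)
# points around from top depth
T=mod('top')
for v in range(205,262,3):
  print(v,[int(w('top',u,v,d[v,u])[2]) for u in range(285,395,4)])
E
```

```text
205 [1, 0, 0, 2, 0, -2, 1, 3, 4, -2, 0, 5, 6, 1, -1, 0, -1, 3, 1, 0, 0, 2, 1, -1, 1, 0, 0, 2]
208 [0, 2, 1, -2, 0, 0, 1, 128, 150, 0, 0, 3, 0, -1, 0, -1, -1, 3, -1, 1, -1, 3, -1, 1, 0, 2, 3, -1]
211 [0, 1, 0, 0, 0, 4, 0, 126, 131, 1, 0, 1, 1, 2, 4, 2, 0, 1, 15, 15, 17, 16, 12, 15, 22, 21, 0, 0]
214 [-1, -2, 2, 0, 0, 1, 2, 94, 130, 1, 13, 17, 18, 16, 17, 16, 13, 20, 17, 12, 16, 80, 77, 138, 18, 17, 0, 3]
217 [0, 2, 1, 12, 15, 15, 17, 74, 127, 16, 14, 16, 15, 19, 15, 14, 15, 17, 15, 15, 78, 82, 142, 140, 143, 16, 2, 2]
220 [1, 17, 18, 16, 14, 19, 15, 77, 142, 14, 20, 17, 15, 14, 19, 18, 17, 16, 16, 81, 84, 130, 143, 142, 141, 14, 1, -1]
223 [0, 1, 20, 17, 15, 15, 79, 141, 138, 140, 13, 18, 14, 19, 19, 15, 16, 18, 1068, 77, 85, 122, 143, 143, 141, 14, -2, 0]
226 [0, 3, 12, 18, 16, 33, 83, 139, 139, 142, 141, 18, 16, 17, 11, 13, 17, 18, 14, 79, 85, 111, 143, 140, 143, 17, 3, 0]
229 [0, 3, 17, 14, 16, 78, 86, 140, 141, 139, 139, 17, 15, 17, 15, 16, 18, 19, 15, 80, 86, 92, 109, 100, 80, 15, 16, 3]
232 [4, 1, 16, 17, 16, 80, 84, 135, 142, 141, 80, 14, 17, 17, 18, 12, 18, 19, 16, 71, 77, 84,
[... 308 characters left out ...]
17, 17, 18, 17, 18, 14, 14, 17, 20, 14, 16, 16, 12, 15, 2]
244 [1, 0, 19, 16, 14, 17, 32, 34, 71, 1068, 15, 15, 13, 17, 18, 16, 16, 15, 18, 21, 15, 16, 17, 16, 16, 17, 17, 3]
247 [-1, 3, 13, 16, 15, 17, 17, 25, 73, 15, 17, 15, 15, 18, 19, 16, 16, 15, 17, 15, 13, 13, 19, 14, 17, 14, 17, 1]
250 [3, -1, 17, 12, 19, 15, 81, 82, 67, 17, 16, 11, 16, 19, 19, 15, 16, 15, 14, 15, 13, 0, 0, 4, -1, 0, 0, 0]
253 [0, -1, 13, 16, 18, 52, 44, 41, 19, 14, 15, 14, 14, 11, 0, 2, 3, -3, 2, 2, 0, 0, -1, -2, 1, 2, 0, 1]
256 [-1, 0, 14, 16, 18, 13, 4, 1, 3, -1, 2, 0, 0, 0, 1, -1, 0, 3, -1, 3, -5, -1, -1, 3, 0, 1, 4, 2]
259 [2, 4, -1, -1, 1, 1, 0, 2, 1, 0, 2, 2, 0, 0, 3, -4, -1, 0, -2, 0, 0, 0, -3, 0, 3, -2, 0, 0]
```

View pics/topc.png

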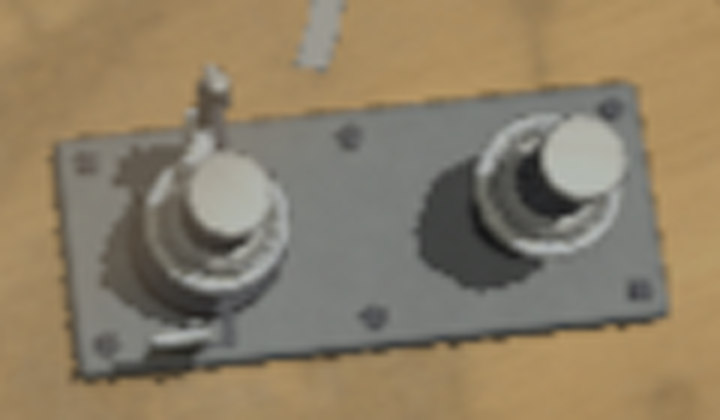

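View pics/scenec.png

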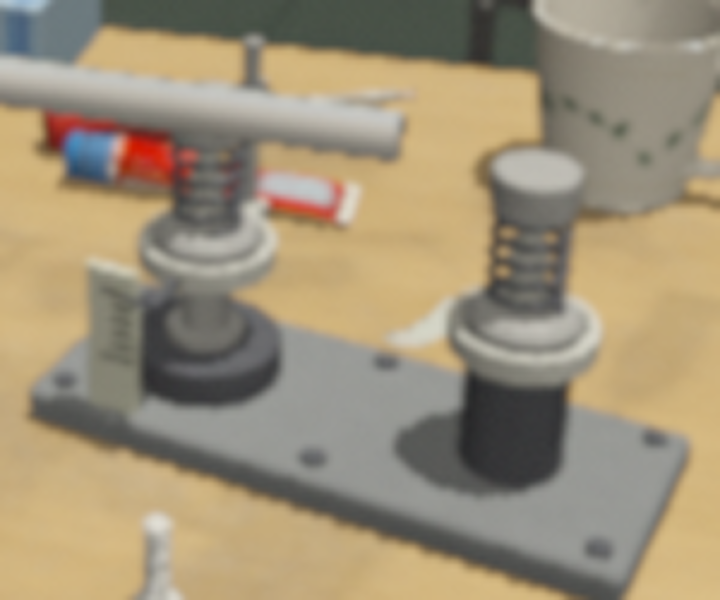

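Top crop: the plate cap centre is at crop (229, 193), which is full px (318.2, 227.2). The waiting cap is at (583, 157), which is (377.2, 221.2). The post top is at (213, 70) and the pointer runs down to the cap at about (200, 150). Next I'll compute poses, the shaft line, and the pointer height from averaged depth.

```bash
python3 - <<'E'
from h import *
np.set_printoptions(precision=1,suppress=True,linewidth=200)
im,d=last('top')
A=w('top',318.2,227.2,z=141);B=w('top',377.2,221.2,z=141);print('caps',A,B,np.linalg.norm(A-B))
for u,v in((130,520),(240,480),(400,446),(550,401)):
    u,v=int(u/1.4),int(v/1.4); k=d[v-3:v+4,u]; print('shaft',w('top',u,v+np.argmin(k)-3,k.min()))
for u,v in((189,273),(312,271),(316,415),(190,424)): print('boxrim',w('top',u/1.4,v/1.4,z=132))
y=A-B; y[2]=0; y/=np.linalg.norm(y); x=np.array([y[1],-y[0],0]); print('x',x,'y',y)
for r in (19,25,30,34,36,40,44): print(r,np.array(px('top',A+x*r+[0,0,-14])))
D=np.stack([shot('top')[1] for _ in range(10)]).astype(float); D[D==0]=np.nan
# per-pixel z, tester frame
for v in range(205,222):
  row=[]
  for u in range(308,322):
    p=w('top',u,v,np.nanmedian(D[:,v,u])); q=p-A
    row.append('%5.1f(%3d,%3d)'%(p[2],q@x,q@y))
  print(v,' '.join(row))
c=[w('top',u,v,np.nanmedian(D[:,v,u]))[2] for v in range(223,231) for u in range(315,322)];print('cap z',np.median(c))
c=[w('top',u,v,np.nanmedian(D[:,v,u]))[2] for v in range(217,225) for u in range(374,381)];print('cap2 z',np.median(c))
c=[w('top',u,v,np.nanmedian(D[:,v,u]))[2] for v in range(225,240) for u in range(335,355)];print('base z',np.median(c))
E
```

```text
caps [ 532.8 -130.3  141. ] [ 519.2 -259.8  141. ] 130.20682248491673
shaft [337.  353.5 226.3]
shaft [347.4 259.9   1.8]
shaft [360.7 -18.7 224.1]
shaft [ 375.4 -233.1  224.7]
boxrim [690.2 255.4 132. ]
boxrim [652.7  61.2 132. ]
boxrim [428.4  95.7 132. ]
boxrim [454.4 286.5 132. ]
x [ 1.  -0.1  0. ] y [0.1 1.  0. ]
19 [316.6 219.9 956.7]
25 [316.3 217.2 957.9]
30 [316. 215. 959.]
34 [315.8 213.3 959.8]
36 [315.7 212.4 960.2]
40 [315.5 210.7 961. ]
44 [315.3 208.9 961.8]
205   1.9( 81,  4)   0.8( 81,  1)   0.5( 80,  0)   1.0( 80, -3)   1.1( 80, -5)  -0.2( 80, -8)   1.6( 79,-10)   1.9( 79,-13)   0.4( 79,-16)   1.5( 78,-18)   1.0( 78,-21)   1.2( 78,-23)   1.6( 78,-26)   1.3( 77,-28)
206   1.1( 78,  4)   2.5( 78,  2)   2.0( 78,  0)   1.2( 77, -3)   0.6( 77, -5)  -0.2( 77, -8) 128.2( 50,  2) 128.8( 50,  0) 127.6( 50, -2)   1.7( 76,-18)   2.5( 75,-20)  -0.1( 76,-23)   0.8( 75,-25)   1.0( 75,-28)
207   0.3( 76,  4)   0.6( 76,  2)   0.8( 75,  0)   2.2( 75, -2)   0.1( 75, -5)   0.3( 75, -7) 127.3( 48,  2) 148.7( 44,  2) 149.4( 43,  0) 150.1( 43, -1)   0.8( 73,-20)   1.4( 73,-22)   1.7( 72,
[... 2391 characters left out ...]
)  17.6( 42,  7)  17.5( 41,  4)  18.3( 41,  2)  76.0( 31,  5)  74.5( 31,  2)  76.9( 30,  0)  76.1( 30, -1) 130.9( 20,  1) 129.1( 20,  0)  17.2( 39,-15)  18.2( 39,-17)  16.1( 39,-20)  17.4( 39,-22)
220  18.0( 39, 10)  16.7( 39,  7)  17.4( 39,  5)  18.0( 39,  2)  77.6( 28,  5)  76.8( 28,  3)  79.9( 27,  1)  79.0( 27, -1) 139.6( 16,  2) 141.3( 16,  0) 141.4( 15, -1) 140.7( 15, -3) 141.4( 15, -5)  17.8( 36,-22)
221  16.4( 37, 10)  17.8( 37,  7)  79.2( 26, 10)  79.5( 25,  8)  78.3( 25,  6)  79.7( 25,  3)  79.0( 25,  1) 141.6( 14,  5) 141.6( 14,  3) 142.2( 13,  1) 141.7( 13, -1) 140.7( 13, -3) 141.2( 13, -5) 141.3( 13, -7)
cap z 141.42764880945958
cap2 z 141.80026713948007
base z 16.90668257405514
```

```bash
python3 - <<'E'
from h import *
im,d=last('top')
print(px('top',[233,498,231]),px('top',[0,0,0]))
P=[]
for v in range(250,420,4):
  for u in range(0,260,4):
    if d[v,u]>0:
      p=w('top',u,v,d[v,u])
      if p[2]>235: P.append(p)
P=np.array(P); print(P.min(0),P.max(0)); 
for p in P[np.argsort(-P[:,2])][:40:4]: print(p.round())
E
```

```text
(np.float64(17.41570683188121), np.float64(451.9730574620437), np.float64(768.2227053908589)) (np.float64(309.1732112358591), np.float64(478.0712121729264), np.float64(965.6035529808506))Traceback (most recent call last):
  File "<stdin>", line 8, in <module>
  File "h.py", line 14, in w
    f,cx,cy,T=mod(n); r=np.array([(u-cx)/f,(v-cy)/f,1]); R=T[:3,:3]; o=-R.T@T[:3,3]; d=R.T@r
              ~~~^^^
  File "h.py", line 12, in mod
    m=cams.camera_model(n); f=210/np.tan(np.radians(m['vfov'])/2); return f,m['cx'],m['cy'],np.array(m['camera_from_world'])
ValueError: time passes only in moves, steps and waits
```

Request:
arm_command:
  slide:
    - [-0.04,0,0]
    - [-0.04,0,0]
    - [-0.04,0,0]
    - [-0.04,0,0]
    - [-0.04,0,0]
    - [-0.04,0,0]
  dr:
    - [-0.056,0,0]
    - [-0.056,0,0]
    - [-0.056,0,0]
    - [-0.056,0,0]
    - [-0.056,0,0]
    - [-0.056,0,0]
  jaw: [-1,-1,-1,-1,-1,-1]

```text
clock: 1.1
position: [233.3, 497.5, 473.6]
orientation: [[0.0, 0.1, 0.995], [0.001, 0.995, -0.1], [-1.0, 0.001, 0.0]]
wrist_force: [0.8, 0.4, 0.3]
opening: 12.0
```

Request:
arm_command:
  slide:
    - [0,-0.03,0.018]
    - [0,-0.03,0.018]
    - [0,-0.03,0.018]
    - [0,-0.03,0.018]
    - [0,-0.03,0.018]
    - [0,-0.03,0.018]
    - [0,-0.03,0.018]
    - [0,-0.03,0.018]
    - [0,-0.03,0.018]
    - [0,-0.03,0.018]
  dr:
    - [0,0,0]
    - [0,0,0]
    - [0,0,0]
    - [0,0,0]
    - [0,0,0]
    - [0,0,0]
    - [0,0,0]
    - [0,0,0]
    - [0,0,0]
    - [0,0,0]
  jaw: [-1,-1,-1,-1,-1,-1,-1,-1,-1,-1]

```text
clock: 1.93
position: [382.1, 179.4, 471.6]
orientation: [[0.001, 0.102, 0.995], [0.0, 0.995, -0.102], [-1.0, 0.0, 0.001]]
wrist_force: [0.9, 0.5, -0.5]
opening: -0.1
```

Request:
arm_command:
  slide:
    - [0,-0.03,0.018]
    - [0,-0.03,0.018]
    - [0,-0.03,0.018]
    - [0,-0.03,0.018]
    - [0,-0.03,0.018]
    - [0,-0.03,0.018]
    - [0,-0.03,0.018]
    - [0,-0.03,0.018]
    - [0,-0.03,0.018]
    - [0,-0.023,0.018]
  dr:
    - [0,0,0]
    - [0,0,0]
    - [0,0,0]
    - [0,0,0]
    - [0,0,0]
    - [0,0,0]
    - [0,0,0]
    - [0,0,0]
    - [0,0,0]
    - [0,0,0]
  jaw: [-1,-1,-1,-1,-1,-1,-1,-1,-1,-1]

```text
clock: 2.77
position: [531.2, -131.5, 471.2]
orientation: [[-0.0, 0.104, 0.995], [-0.0, 0.995, -0.104], [-1.0, -0.001, -0.0]]
wrist_force: [-0.4, 0.4, -0.2]
opening: -0.1
```

Request:
arm_command:
  slide:
    - [0.034,0.0013,0.0014]
    - [0.034,0,0]
    - [0.034,0,0]
    - [0.034,0,0]
    - [0.034,0,0]
    - [0.034,0,0]
    - [0.034,0,0]
    - [0.034,0,0]
    - [0.034,0,0]
    - [0,0,0]
  dr:
    - [0,0,0]
    - [0,0,0]
    - [0,0,0]
    - [0,0,0]
    - [0,0,0]
    - [0,0,0]
    - [0,0,0]
    - [0,0,0]
    - [0,0,0]
    - [0,0,0]
  jaw: [-1,-1,-1,-1,-1,-1,-1,-1,-1,-1]

```text
clock: 3.6
position: [528.1, -125.9, 158.7]
orientation: [[-0.011, 0.103, 0.995], [0.005, 0.995, -0.103], [-1.0, 0.004, -0.012]]
wrist_force: [-1.6, 1.2, -0.6]
opening: 0.2
```

```bash
python3 - <<'E'
from h import *
im,d=shot('scene'); a=cv2.resize(im[100:320,200:420],(560,560),interpolation=cv2.INTER_CUBIC)
save(a,'s2'); print(bot.get_obs()['position'],bot.get_obs()['wrist_force'],bot.get_obs()['q'])
E
```

```text
[ 529.96713676 -126.63692313  162.27915062] [ 0.25828505 -0.11965164  0.78375807] [-4.39310092e-01  3.10531003e-01  1.64078052e+00 -2.75558598e-05
  1.19837635e+00 -1.90721757e+00]
```

View pics/s2.png

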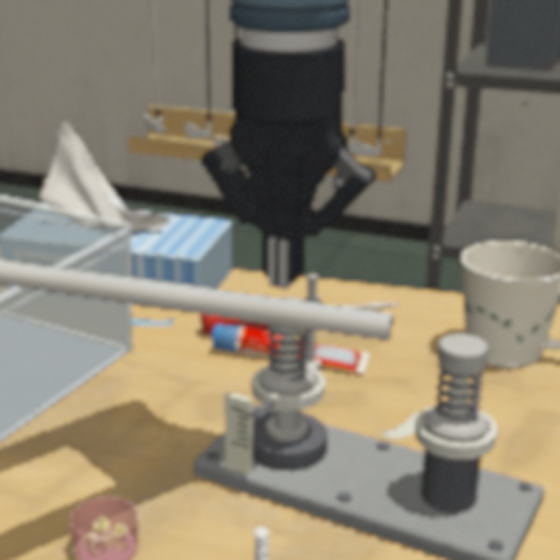

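The closed fingers hang centred above the plate spring (about 288, 280 in the crop), and everything looks clear. I'll settle and centre.

Request:
arm_command:
  slide:
    - [0,0,0]
    - [0,0,0]
    - [0,0,0]
  dr:
    - [0,0,0]
    - [0,0,0]
    - [0,0,0]
  jaw: [-1,-1,-1]

```text
clock: 3.9
position: [534.0, -128.5, 168.0]
orientation: [[0.004, 0.103, 0.995], [-0.002, 0.995, -0.103], [-1.0, -0.002, 0.005]]
wrist_force: [-0.4, -1.4, 0.0]
opening: -0.1
```

Request:
arm_command:
  slide:
    - [0.005,-0.0015,-0.001]
    - [0.005,0,0]
    - [0.005,0,0]
    - [0.005,0,0]
    - [0,0,0]
    - [0,0,0]
    - [0,0,0]
    - [0,0,0]
  dr:
    - [0,0,0]
    - [0,0,0]
    - [0,0,0]
    - [0,0,0]
    - [0,0,0]
    - [0,0,0]
    - [0,0,0]
    - [0,0,0]
  jaw: [-1,-1,-1,-1,-1,-1,-1,-1]

```text
clock: 4.57
position: [531.5, -129.2, 145.4]
orientation: [[0.0, 0.103, 0.995], [-0.0, 0.995, -0.103], [-1.0, -0.0, 0.0]]
wrist_force: [-0.0, 1.3, 0.9]
opening: 0.0
```

```bash
python3 - <<'E'
from h import *
D=np.stack([shot('top')[1] for _ in range(6)]); 
o=bot.get_obs(); print(o['position'],o['wrist_force'])
for v in range(212,221): print(v,[round(float(w('top',u,v,np.median(D[:,v,u]))[2]),1) for u in range(313,322)])
im,_=shot('top'); save(im,'t3',(280,170,380,270),5.6)
E
```

```text
[ 531.34852335 -129.16551542  145.43634775] [0.1518311  0.38429392 0.45980562]
212 [407.7, 415.0, 421.6, 427.9, 433.8, 454.4, 456.5, 459.0, 459.6]
213 [402.2, 410.1, 417.6, 422.3, 427.5, 433.1, 453.6, 457.3, 459.4]
214 [398.3, 403.8, 411.6, 416.9, 423.0, 427.5, 433.2, 452.7, 455.6]
215 [390.9, 398.9, 404.9, 411.4, 417.6, 422.6, 428.9, 431.1, 435.6]
216 [385.6, 393.6, 399.2, 406.2, 411.0, 416.4, 422.3, 427.3, 430.4]
217 [380.7, 388.1, 393.9, 399.5, 405.0, 410.7, 415.5, 419.3, 424.0]
218 [374.3, 382.1, 388.3, 393.4, 398.6, 404.3, 408.5, 413.8, 416.8]
219 [367.5, 374.5, 380.9, 387.8, 393.2, 397.5, 402.4, 407.7, 411.5]
220 [360.9, 369.0, 375.3, 380.8, 386.9, 391.4, 395.7, 401.9, 404.8]
```

View pics/t3.png

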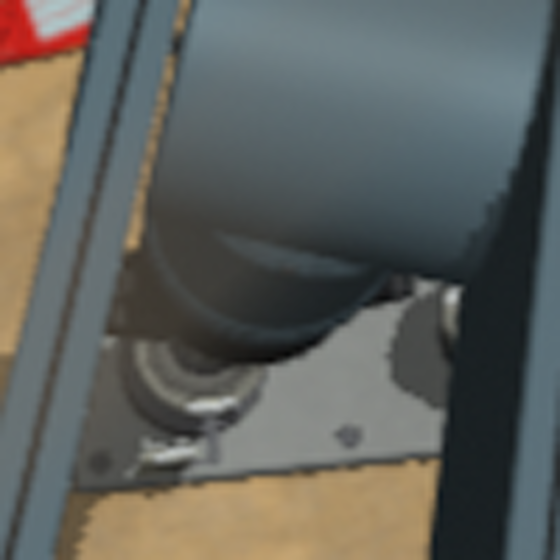

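Top view: the wrist hides the pointer, but the front of the seat rim (about 205, 405 in the crop) and the scale are visible. Now I'll press in stages, reading wrist force and plate sink.

```bash
cat > m.py <<'E'
from h import *
# mean force, TCP z, and plate sink from vertical image shift of the plate rim in the scene (template saved at first run)
import os
F=[];P=[];S=[];Tp=[]
for _ in range(6):
    im,d=shot('scene'); S.append(im); o=bot.get_obs(); F.append(o['wrist_force']); P.append(o['position'])
g=np.mean(S,0).astype(np.float32)
if not os.path.exists('ref.npy'): np.save('ref.npy',g)
r=np.load('ref.npy')
# rim front, px box in scene
u0,v0,u1,v1=298,245,330,262
up=lambda a:cv2.resize(a,None,fx=4,fy=4,interpolation=cv2.INTER_CUBIC)
res=cv2.matchTemplate(up(g[v0-6:v1+26,u0-4:u1+4]),up(r[v0:v1,u0:u1]),cv2.TM_CCOEFF_NORMED)
_,s,_,loc=cv2.minMaxLoc(res); du,dv=loc[0]/4-4,loc[1]/4-6
c=np.array([532,-130,76.]); a=px('scene',c)[1]; k=px('scene',c-[0,0,10])[1]-a
P=np.mean(P,0);F=np.mean(F,0)
print('t',o['clock'],'P',P.round(2),'F',F.round(2),'shift',du,dv,'score',round(s,3),'sink mm',round(dv/k*10,2))
E
python3 m.py
```

```text
t 5.2167 P [ 531.3  -129.14  145.35] F [-0.02  0.43 -0.17] shift 0.0 0.0 score 0.999 sink mm 0.0
```

Request:
arm_command:
  slide:
    - [0.002,-0.0012,0.0014]
    - [0.002,0,0]
    - [0.002,0,0]
    - [0.002,0,0]
    - [0.002,0,0]
    - [0,0,0]
    - [0,0,0]
    - [0,0,0]
  dr:
    - [0,0,0]
    - [0,0,0]
    - [0,0,0]
    - [0,0,0]
    - [0,0,0]
    - [0,0,0]
    - [0,0,0]
    - [0,0,0]
  jaw: [-1,-1,-1,-1,-1,-1,-1,-1]

```text
clock: 5.88
position: [532.6, -130.5, 135.5]
orientation: [[0.0, 0.103, 0.995], [-0.0, 0.995, -0.103], [-1.0, -0.0, 0.0]]
wrist_force: [0.3, -0.5, 1.7]
opening: 0.1
```

```bash
python3 m.py
```

```text
t 6.1833 P [ 532.61 -130.55  135.46] F [ 0.47 -0.93  0.89] shift 0.25 0.5 score 0.96 sink mm 1.12
```

Request:
arm_command:
  slide:
    - [0.001,0,0]
    - [0.001,0,0]
    - [0.001,0,0]
    - [0.001,0,0]
    - [0.001,0,0]
    - [0,0,0]
    - [0,0,0]
    - [0,0,0]
  dr:
    - [0,0,0]
    - [0,0,0]
    - [0,0,0]
    - [0,0,0]
    - [0,0,0]
    - [0,0,0]
    - [0,0,0]
    - [0,0,0]
  jaw: [-1,-1,-1,-1,-1,-1,-1,-1]

```text
clock: 6.85
position: [532.6, -130.6, 130.4]
orientation: [[0.0, 0.103, 0.995], [-0.0, 0.995, -0.103], [-1.0, -0.0, 0.0]]
wrist_force: [0.9, -1.6, 2.3]
opening: -0.1
```

```bash
python3 m.py
```

```text
t 7.15 P [ 532.62 -130.53  130.4 ] F [ 0.19 -1.19  2.56] shift 0.0 1.0 score 0.941 sink mm 2.24
```

Request:
arm_command:
  slide:
    - [0.001,0,0]
    - [0.001,0,0]
    - [0.001,0,0]
    - [0.001,0,0]
    - [0,0,0]
    - [0,0,0]
    - [0,0,0]
    - [0,0,0]
  dr:
    - [0,0,0]
    - [0,0,0]
    - [0,0,0]
    - [0,0,0]
    - [0,0,0]
    - [0,0,0]
    - [0,0,0]
    - [0,0,0]
  jaw: [-1,-1,-1,-1,-1,-1,-1,-1]

```text
clock: 7.82
position: [532.6, -130.5, 126.4]
orientation: [[0.0, 0.103, 0.995], [-0.0, 0.995, -0.103], [-1.0, -0.0, 0.0]]
wrist_force: [1.1, -1.2, 3.7]
opening: -0.2
```

```bash
python3 m.py; python3 - <<'E'
from h import *
im,d=last('scene'); save(im,'s4',(280,195,360,265),8)
E
```

```text
t 8.1167 P [ 532.6  -130.51  126.37] F [ 0.31 -1.    2.84] shift 0.25 1.5 score 0.929 sink mm 3.35
```

View pics/s4.png

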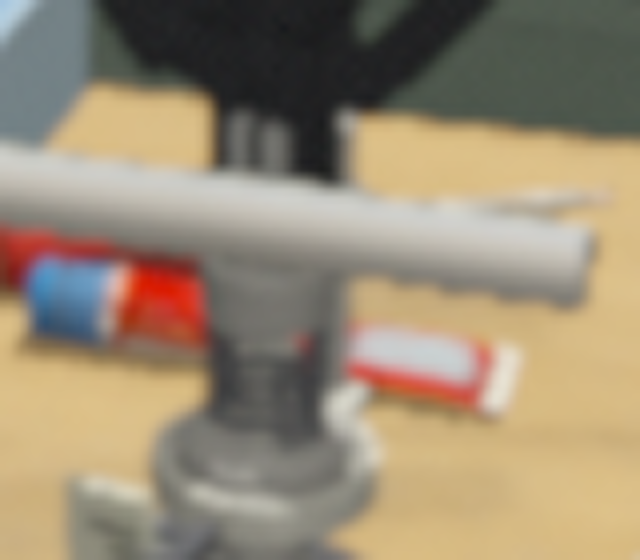

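The pointer is hidden behind the shaft and cap here, so I'm working from TCP height, force and sink. The force rises about 0.22 N/mm, so the level point should be near TCP z≈124.5. I'll go there and hold.

Request:
arm_command:
  slide:
    - [0.0009,0,0]
    - [0.0009,0,0]
    - [0,0,0]
    - [0,0,0]
    - [0,0,0]
    - [0,0,0]
    - [0,0,0]
    - [0,0,0]
    - [0,0,0]
    - [0,0,0]
  dr:
    - [0,0,0]
    - [0,0,0]
    - [0,0,0]
    - [0,0,0]
    - [0,0,0]
    - [0,0,0]
    - [0,0,0]
    - [0,0,0]
    - [0,0,0]
    - [0,0,0]
  jaw: [-1,-1,-1,-1,-1,-1,-1,-1,-1,-1]

```text
clock: 8.95
position: [532.6, -130.5, 124.5]
orientation: [[0.0, 0.103, 0.995], [-0.0, 0.995, -0.103], [-1.0, -0.0, 0.0]]
wrist_force: [1.0, -0.0, 4.4]
opening: -0.2
```

```bash
python3 m.py;python3 m.py;python3 m.py; python3 - <<'E'
from h import *
# plate sink from depth of rim (top camera), compare with first: front rim points
D=np.median(np.stack([shot('top')[1] for _ in range(6)]),0); im,_=last('top')
for v in range(232,250,1): print(v,[round(float(w('top',u,v,D[v,u])[2]),1) for u in range(309,326,2)])
E
```

```text
t 9.25 P [ 532.58 -130.49  124.54] F [ 0.59 -0.97  4.18] shift 0.0 1.75 score 0.918 sink mm 3.91
t 9.55 P [ 532.57 -130.49  124.52] F [ 0.6  -1.16  3.67] shift 0.0 1.75 score 0.918 sink mm 3.91
t 9.85 P [ 532.55 -130.49  124.51] F [ 1.22 -1.36  3.89] shift 0.0 1.75 score 0.918 sink mm 3.91
232 [80.6, 102.8, 256.3, 270.9, 280.7, 288.1, 295.2, 298.2, 315.5]
233 [81.3, 93.6, 124.0, 259.9, 270.0, 277.8, 284.8, 287.9, 290.7]
234 [80.6, 88.4, 112.6, 123.9, 259.1, 269.0, 271.9, 276.0, 278.8]
235 [79.4, 81.8, 99.0, 114.4, 122.7, 118.9, 262.2, 264.1, 265.7]
236 [79.3, 80.9, 86.5, 93.7, 97.9, 93.3, 82.0, 77.2, 73.4]
237 [76.0, 80.1, 81.2, 80.6, 80.1, 81.7, 80.9, 78.0, 73.9]
238 [71.9, 78.1, 79.3, 82.0, 81.6, 81.1, 80.2, 72.0, 74.2]
239 [75.5, 72.2, 79.1, 79.2, 80.5, 78.4, 74.9, 72.7, 73.1]
240 [74.2, 69.7, 74.6, 77.1, 77.6, 72.3, 69.2, 75.0, 35.1]
241 [70.9, 73.8, 74.1, 70.6, 70.9, 73.4, 74.1, 67.4, 33.6]
242 [34.2, 72.1, 74.2, 73.1, 74.9, 76.3, 71.4, 35.0, 18.6]
243 [34.3, 32.7, 68.3, 72.7, 74.0, 68.6, 33.3, 32.9, 16.9]
244 [34.0, 35.5, 32.9, 34.5, 68.0, 34.2, 33.7, 31.0, 17.1]
245 [31.8, 31.3, 34.3, 33.4, 69.8, 32.8, 32.9, 16.8, 15.2]
246 [24.6, 32.2, 33.1, 33.4, 68.6, 32.6, 16.6, 17.3, 16.6]
247 [16.9, 20.6, 26.5, 29.4, 69.8, 17.9, 19.0, 16.6, 18.2]
248 [17.2, 16.9, 17.4, 15.2, 68.4, 16.4, 16.7, 16.1, 16.2]
249 [17.0, 17.1, 16.5, 16.7, 67.9, 17.9, 14.7, 17.6, 16.6]
```

It reads about 4 N with a 4–4.5 mm sink, and the cap top at 124.5 matches the pointer at about 129.0−4.5=124.5. The plate spring is therefore the tired one. As a hedge for the ±1 mm uncertainty I'll hold once more 0.8 mm lower, still far below the 4 mm limit, then rise.

Request:
arm_command:
  slide:
    - [0.0008,0,0]
    - [0,0,0]
    - [0,0,0]
    - [0,0,0]
    - [0,0,0]
    - [0,0,0]
    - [0,0,0]
    - [0,0,0]
    - [0,0,0]
    - [0,0,0]
  dr:
    - [0,0,0]
    - [0,0,0]
    - [0,0,0]
    - [0,0,0]
    - [0,0,0]
    - [0,0,0]
    - [0,0,0]
    - [0,0,0]
    - [0,0,0]
    - [0,0,0]
  jaw: [-1,-1,-1,-1,-1,-1,-1,-1,-1,-1]

```text
clock: 10.98
position: [532.6, -130.5, 123.7]
orientation: [[0.0, 0.103, 0.995], [-0.0, 0.995, -0.103], [-1.0, -0.0, 0.0]]
wrist_force: [0.5, -0.8, 4.0]
opening: -0.2
```

```bash
python3 m.py;python3 m.py
```

```text
t 11.2833 P [ 532.56 -130.49  123.72] F [ 0.81 -1.64  3.87] shift 0.25 2.0 score 0.915 sink mm 4.47
t 11.5833 P [ 532.55 -130.49  123.71] F [ 1.01 -1.28  4.29] shift 0.25 2.0 score 0.915 sink mm 4.47
```

Request:
arm_command:
  slide:
    - [-0.002,0,0]
    - [-0.004,0,0]
    - [-0.006,0,0]
    - [-0.01,0,0]
    - [-0.01,0,0]
    - [-0.01,0,0]
    - [0,0,0]
    - [0,0,0]
    - [0,0,0]
    - [0,0,0]
  dr:
    - [0,0,0]
    - [0,0,0]
    - [0,0,0]
    - [0,0,0]
    - [0,0,0]
    - [0,0,0]
    - [0,0,0]
    - [0,0,0]
    - [0,0,0]
    - [0,0,0]
  jaw: [-1,-1,-1,-1,-1,-1,1,1,1,1]

```text
clock: 12.42
position: [532.1, -130.3, 165.2]
orientation: [[-0.001, 0.103, 0.995], [0.0, 0.995, -0.103], [-1.0, 0.0, -0.001]]
wrist_force: [0.2, -1.6, 0.1]
opening: 48.5
```

Request:
arm_command:
  slide:
    - [0,0,0]
    - [0,0,0]
    - [0,0,0]
    - [0,0,0]
    - [0,0,0]
    - [0,0,0]
  dr:
    - [0,0,0]
    - [0,0,0]
    - [0,0,0]
    - [0,0,0]
    - [0,0,0]
    - [0,0,0]
  jaw: [1,1,1,1,1,1]

```text
clock: 12.92
position: [532.5, -130.5, 165.7]
orientation: [[-0.0, 0.103, 0.995], [0.0, 0.995, -0.103], [-1.0, 0.0, -0.0]]
wrist_force: [-0.1, 0.6, -0.6]
opening: 85.2
```

```bash
python3 m.py
```

```text
t 13.2167 P [ 532.55 -130.48  165.71] F [0.05 0.11 0.02] shift 0.25 0.0 score 0.953 sink mm 0.0
```

Request:
arm_command:
  slide:
    - [0.01,0,0]
    - [0.01,0,0]
    - [0.01,0,0]
    - [0.01,0,0]
    - [0.008,0,0]
    - [0.004,0,0]
    - [0,0,0]
    - [0,0,0]
    - [0,0,0]
  dr:
    - [0,0,0]
    - [0,0,0]
    - [0,0,0]
    - [0,0,0]
    - [0,0,0]
    - [0,0,0]
    - [0,0,0]
    - [0,0,0]
    - [0,0,0]
  jaw: [1,1,1,1,1,1,1,1,1]

```text
clock: 13.97
position: [532.9, -130.7, 114.1]
orientation: [[0.001, 0.103, 0.995], [-0.0, 0.995, -0.103], [-1.0, -0.0, 0.001]]
wrist_force: [0.7, 0.6, 0.1]
opening: 85.4
```

Request:
arm_command:
  slide:
    - [0,0,0]
    - [0,0,0]
    - [0,0,0]
    - [0,0,0]
    - [0,0,0]
    - [0,0,0]
    - [0,0,0]
    - [0,0,0]
    - [0,0,0]
    - [0,0,0]
  dr:
    - [0,0,0]
    - [0,0,0]
    - [0,0,0]
    - [0,0,0]
    - [0,0,0]
    - [0,0,0]
    - [0,0,0]
    - [0,0,0]
    - [0,0,0]
    - [0,0,0]
  jaw: [-1,-1,-1,-1,-1,-1,-1,-1,-1,-1]
  grip_force: 40

```text
clock: 14.8
position: [532.6, -130.5, 113.7]
orientation: [[0.0, 0.103, 0.995], [0.0, 0.995, -0.103], [-1.0, 0.0, 0.0]]
wrist_force: [-0.1, 0.5, 0.3]
opening: 30.8
```

Request:
arm_command:
  slide:
    - [-0.003,0,0]
    - [-0.006,0,0]
    - [-0.01,0,0]
    - [-0.015,0,0]
    - [-0.02,0,0]
    - [-0.02,0,0]
    - [-0.02,0,0]
    - [-0.02,0,0]
    - [-0.01,0,0]
    - [0,0,0]
  dr:
    - [0,0,0]
    - [0,0,0]
    - [0,0,0]
    - [0,0,0]
    - [0,0,0]
    - [0,0,0]
    - [0,0,0]
    - [0,0,0]
    - [0,0,0]
    - [0,0,0]
  jaw: [-1,-1,-1,-1,-1,-1,-1,-1,-1,-1]

```text
clock: 15.63
position: [533.9, -131.1, 241.0]
orientation: [[0.005, 0.103, 0.995], [-0.003, 0.995, -0.103], [-1.0, -0.002, 0.005]]
wrist_force: [0.8, -0.2, -1.2]
opening: 30.7
```

```bash
python3 m.py; python3 - <<'E'
from h import *
im,d=last('scene'); save(im,'s5',(200,100,420,320),2.6)
E
```

```text
t 15.9333 P [ 532.13 -130.3   237.03] F [ 0.16  0.05 -1.1 ] shift 4.0 21.5 score 0.44 sink mm 48.06
```

View pics/s5.png

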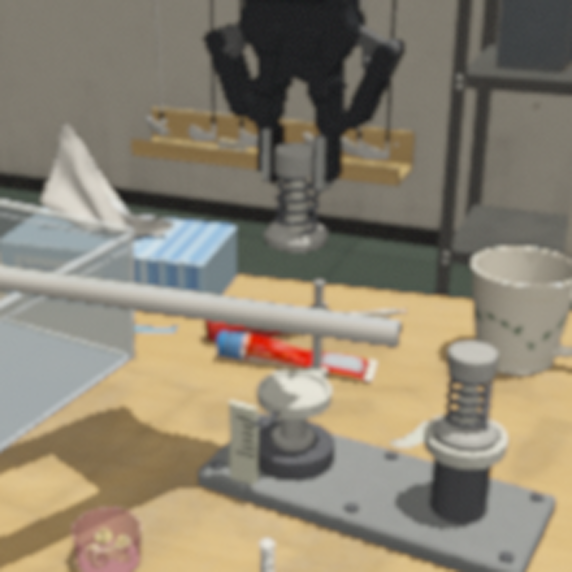

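The spring hangs upright in the grip at (295, 195) and the plate seat is empty. Next I'll carry it over the box.

Request:
arm_command:
  slide:
    - [0,0.015,0]
    - [0,0.027,0]
    - [0,0.03,0]
    - [0,0.03,0]
    - [0,0.03,0]
    - [0,0.03,0]
    - [0,0.03,0]
    - [0,0.03,0]
    - [0,0.03,0]
    - [0,0.025,0]
  dr:
    - [0,0,0]
    - [0,0,0]
    - [0,0,0]
    - [0,0,0]
    - [0,0,0]
    - [0,0,0]
    - [0,0,0]
    - [0,0,0]
    - [0,0,0]
    - [0,0,0]
  jaw: [-1,-1,-1,-1,-1,-1,-1,-1,-1,-1]

```text
clock: 16.77
position: [560.4, 147.1, 236.6]
orientation: [[-0.002, 0.102, 0.995], [0.0, 0.995, -0.102], [-1.0, 0.0, -0.002]]
wrist_force: [-0.3, -0.1, -1.2]
opening: 31.0
```

Request:
arm_command:
  slide:
    - [0,0.02,0.003]
    - [0,0.01,0]
    - [0,0,0]
    - [0,0,0]
    - [0,0,0]
    - [0,0,0]
    - [0,0,0]
    - [0,0,0]
  dr:
    - [0,0,0]
    - [0,0,0]
    - [0,0,0]
    - [0,0,0]
    - [0,0,0]
    - [0,0,0]
    - [0,0,0]
    - [0,0,0]
  jaw: [-1,-1,-1,-1,-1,-1,-1,-1]

```text
clock: 17.43
position: [567.1, 173.6, 237.9]
orientation: [[0.0, 0.104, 0.995], [-0.0, 0.995, -0.104], [-1.0, -0.0, 0.0]]
wrist_force: [-0.4, 1.1, -1.1]
opening: 30.6
```

```bash
python3 - <<'E'
from h import *
im,d=shot('scene'); save(im,'s6',k=1.4)
E
```

```text
(no output)
```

View pics/s6.png

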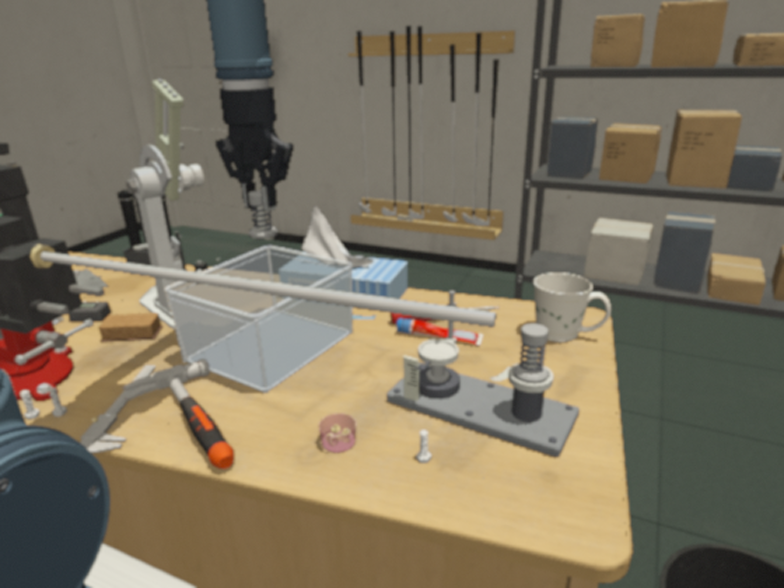

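The spring is over the middle of the box, with the bench clear. Lowering into it.

Request:
arm_command:
  slide:
    - [0.01,0,0]
    - [0.02,0,0]
    - [0.02,0,0]
    - [0.02,0,0]
    - [0.02,0,0]
    - [0.02,0,0]
    - [0.02,0,0]
    - [0.02,0,0]
    - [0.02,0,0]
    - [0.01,0,0]
  dr:
    - [0,0,0]
    - [0,0,0]
    - [0,0,0]
    - [0,0,0]
    - [0,0,0]
    - [0,0,0]
    - [0,0,0]
    - [0,0,0]
    - [0,0,0]
    - [0,0,0]
  jaw: [-1,-1,-1,-1,-1,-1,-1,-1,-1,-1]

```text
clock: 18.32
position: [565.1, 174.2, 54.6]
orientation: [[-0.004, 0.103, 0.995], [-0.0, 0.995, -0.103], [-1.0, -0.001, -0.004]]
wrist_force: [-0.4, -0.5, -2.0]
opening: 30.4
```

Request:
arm_command:
  slide:
    - [0.006,0,0]
    - [0.004,0,0]
    - [0.002,0,0]
    - [0,0,0]
    - [0,0,0]
    - [0,0,0]
    - [0,0,0]
    - [0,0,0]
  dr:
    - [0,0,0]
    - [0,0,0]
    - [0,0,0]
    - [0,0,0]
    - [0,0,0]
    - [0,0,0]
    - [0,0,0]
    - [0,0,0]
  jaw: [-1,-1,-1,-1,-1,-1,-1,-1]

```text
clock: 18.98
position: [567.4, 174.6, 46.3]
orientation: [[0.001, 0.103, 0.995], [0.0, 0.995, -0.103], [-1.0, 0.0, 0.001]]
wrist_force: [-0.3, 0.4, -0.7]
opening: 30.7
```

Request:
arm_command:
  slide:
    - [0.001,0,0]
    - [0.001,0,0]
    - [0.001,0,0]
    - [0,0,0]
    - [0,0,0]
    - [0,0,0]
    - [0,0,0]
  dr:
    - [0,0,0]
    - [0,0,0]
    - [0,0,0]
    - [0,0,0]
    - [0,0,0]
    - [0,0,0]
    - [0,0,0]
  jaw: [-1,-1,-1,-1,-1,-1,-1]

```text
clock: 19.57
position: [567.0, 174.6, 42.7]
orientation: [[-0.0, 0.103, 0.995], [0.0, 0.995, -0.103], [-1.0, 0.0, -0.0]]
wrist_force: [1.3, -0.6, -1.8]
opening: 30.8
```

Request:
arm_command:
  slide:
    - [0,0,0]
    - [0,0,0]
    - [0,0,0]
    - [0,0,0]
    - [0,0,0]
    - [0,0,0]
    - [0,0,0]
    - [0,0,0]
    - [0,0,0]
    - [0,0,0]
  dr:
    - [0,0,0]
    - [0,0,0]
    - [0,0,0]
    - [0,0,0]
    - [0,0,0]
    - [0,0,0]
    - [0,0,0]
    - [0,0,0]
    - [0,0,0]
    - [0,0,0]
  jaw: [0.6,0.6,0.6,0.6,0.6,0.6,0.6,0.6,0.6,0.6]

```text
clock: 20.4
position: [567.0, 174.6, 42.7]
orientation: [[-0.0, 0.103, 0.995], [-0.0, 0.995, -0.103], [-1.0, -0.0, -0.0]]
wrist_force: [-0.3, 0.8, 0.5]
opening: 68.3
```

Request:
arm_command:
  slide:
    - [-0.01,0,0]
    - [-0.02,0,0]
    - [-0.03,0,0]
    - [-0.03,0,0]
    - [-0.03,0,0]
    - [-0.03,0,0]
    - [-0.03,0,0]
    - [-0.03,0,0]
    - [-0.03,0,0]
    - [-0.03,0,0]
  dr:
    - [0,0,0]
    - [0,0,0]
    - [0,0,0]
    - [0,0,0]
    - [0,0,0]
    - [0,0,0]
    - [0,0,0]
    - [0,0,0]
    - [0,0,0]
    - [0,0,0]
  jaw: [0.6,0.6,0.6,0.6,0.6,0.6,0.6,0.6,0.6,0.6]

```text
clock: 21.23
position: [566.5, 174.6, 315.3]
orientation: [[0.001, 0.103, 0.995], [0.0, 0.995, -0.103], [-1.0, 0.0, 0.001]]
wrist_force: [1.0, -0.1, -0.2]
opening: 68.3
```

Request:
arm_command:
  slide:
    - [-0.02,0,0]
    - [0,0,0]
    - [0,0,0]
    - [0,0,0]
    - [0,0,0]
    - [0,0,0]
  dr:
    - [0,0,0]
    - [0,0,0]
    - [0,0,0]
    - [0,0,0]
    - [0,0,0]
    - [0,0,0]
  jaw: [0.6,0.6,0.6,0.6,0.6,0.6]

```text
clock: 21.73
position: [566.4, 174.5, 331.2]
orientation: [[-0.003, 0.103, 0.995], [-0.0, 0.995, -0.103], [-1.0, -0.001, -0.003]]
wrist_force: [-0.6, -0.3, -0.5]
opening: 68.1
```

```bash
python3 - <<'E'
from h import *
im,d=shot('scene'); save(im,'s7',(50,150,430,350),2.1)
im0=np.array(cv2.imread('pics/scene0.png'))
D=np.median(np.stack([shot('top')[1] for _ in range(4)]),0)
c=[w('top',u,v,D[v,u])[2] for v in range(217,225) for u in range(374,381)];print('waiting cap z',np.median(c))
E
```

```text
waiting cap z 141.90906858849854
```

View pics/s7.png

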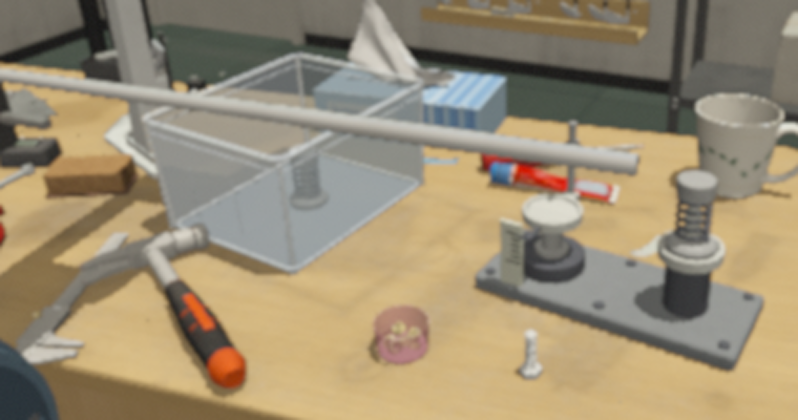

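The tired spring stands in the box at about (308, 185). The other spring stands in the waiting seat at (692, 215), and the bystanders are where they were.

```bash
python3 -c "
from bench import bot
print(bot.hand_in())"
```

```text
the job is handed in; nothing more can be done
None
```

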